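Count three brass bosses through the gate into the slot of the sorting board

TASK

Three domed brass bosses for a bangle repair lie on the wooden sorting board. Sweep them along the board with your fingertips, one at a time, through the gate in the fence until each has dropped into the slot just beyond it and all three lie in there, without lifting any of them. Leave the steel nut and the piece of broken glass bangle where they lie on the board, and disturb nothing around it.

Things in the scene. Friction and masses are not known exactly. Their poses are not given: they have to be found in the camera images.
- board: Sorting board, a dark wooden block screwed to the counter, 290 mm along its x, 260 mm along its y, 62 mm high, with a low pale wooden fence on its flat top (the deck). Origin at the centre of its underside, z up. Its -x side, with the gate and the slot, faces the robot, turned up to about half a radian either way.
- deck (a point): Point on the deck right above the board's origin; axes parallel to the board's. The fence strips on the deck are 5 mm thick, 10 mm high. From this point their inner faces lie at x = +137 mm (back) and y = +-120 mm (sides, from the back to x = +31 mm); from there two strips at 45 degrees close in towards -x to a gate 36 mm wide at x = -71 mm, centred on y = 0.
- gate (a point): Middle of the gate, at deck height, on the edge where the deck ends and the slot begins (x = -71 mm, y = 0 on the board). Axes parallel to the board's; parts go through towards -x.
- slot (a point): Middle of the mouth of the slot, at deck height; axes parallel to the board's. The slot is a straight-walled pocket sunk into the board right beyond the gate: 64 mm along x (board x = -135 to -71 mm), 36 mm along y, 54 mm deep, open on top, with a flat floor under pale paper. A boss whose middle is pushed a few mm past the gate edge tips over it and drops in.
- boss1: Domed brass boss (a bangle ornament), a solid round button 26 mm across with an upright edge 7 mm high under a low dome, 12 mm high in all, about 42 g. Origin at the centre of its flat underside, z out of the dome. The three bosses are alike; all start flat on the sorting board's deck, inside the fence.
- boss2: Domed brass boss (a bangle ornament), a solid round button 26 mm across with an upright edge 7 mm high under a low dome, 12 mm high in all, about 42 g. Origin at the centre of its flat underside, z out of the dome. The three bosses are alike; all start flat on the sorting board's deck, inside the fence.
- boss3: Domed brass boss (a bangle ornament), a solid round button 26 mm across with an upright edge 7 mm high under a low dome, 12 mm high in all, about 42 g. Origin at the centre of its flat underside, z out of the dome. The three bosses are alike; all start flat on the sorting board's deck, inside the fence.
- nut: Steel hexagon nut, 24 mm across flats, 13 mm high, lying on the deck towards the back fence. Origin at the centre of its underside. Bystander.
- glass: Piece of a broken turquoise glass bangle, a shallow arc about 50 mm long and 16 mm deep, of bar 7 mm thick, lying on the deck along the side fence at the board's -y side; it curves towards that fence. Origin on the deck at the middle of its outline. Bystander.
- ring: Plain brass bangle ring, 66 mm across, 9 mm high, lying on the bare front corner of the board at its +y side, outside the fence. Origin at the centre of its underside. Bystander.
- pliers: Steel pliers, 162 mm long along their x, 58 mm wide, 13 mm thick, lying on the counter beside the board; jaws towards their +x. Origin on the counter near the middle. Bystander.
- mallet: Small boxwood mallet lying on the counter beside the board: head 40 mm thick and 70 mm long across its x, at 70 mm towards its +x; handle 16 mm thick to 128 mm towards its -x. Origin on the counter. Bystander.
- tray: Tin tray fixed to the counter far to the robot's right, 210 x 120 mm, 26 mm high, with enamelled bangle halves. Origin at the centre of its underside. Bystander.
- half1: Enamelled half bangle lying in the tin tray: a half circle 68 mm across of bar 8 mm thick. Bystander.
- half2: Enamelled half bangle lying in the tin tray: a half circle 68 mm across of bar 8 mm thick. Bystander.
- half3: Enamelled half bangle lying in the tin tray: a half circle 68 mm across of bar 8 mm thick. Bystander.
- vise: Cast-iron bench vise bolted to a steel plate at the robot's left, fixed; with its plate about 125 mm high, 240 mm along x and 200 mm along y. Origin on the plate at the middle of its base. Bystander.

How it is judged:
By the outcome, as a careful person would: the job done as asked, in the order asked, and still so for the second after the job is handed in, with the robot touching nothing.
It also fails if it takes over 67 s, if anything falls off the work surface, if the arm or the gripper's body presses on something with over 40 N, if the wrist force passes 120 N, or if a joint passes its speed limit or range.

ROBOT

A 7-joint arm with a two-finger parallel gripper is mounted at the origin on the work surface. World frame = base frame: x ahead of the robot, y to its left, z up, the work surface at z = 0. Lengths are in m, angles in rad, forces in N, time in s.
With the tool pointing down it reaches from about 0.4 to 0.875 m from the base axis. Payload 19.3 kg.
Tool frame: the origin (TCP) lies on the centre line of the jaws, within the pads' length; the fingertips stand 25 mm ahead of it and the grasp point (between the pads) lies 6 mm ahead of it (tips_ahead is the distance from the TCP to the fingertips, in m); z points along the fingers, y is the direction in which the jaws open and shut (so a half turn about z gives the same grasp; the last joint's range is limited). The gripper opens to 85 mm and grips with 20 to 120 N. Pads are 22 mm wide; open, the fingers measure 114 mm over their backs; the gripper's body (76 mm by 85 mm) begins 54 mm behind the grasp point. The pads swing forward as they close: fully open they stand 13 mm farther back than shut.
Start: joints at [1.048, 0.521, -0.036, 1.599, 0.021, 1.021, -0.113], TCP at [0.273, -0.562, 0.256] pointing down, gripper open.
Joint ranges: [-2.91, 2.91], [-0.3, 2.13], [-1.5, 1.42], [0.17, 2.43], [-1.26, 4.41], [0.16, 1.93], [-2.52, 2.52]. Speed limits (rad/s): [1.89, 1.89, 2.39, 2.39, 3.01, 3.01, 3.01].

INTERFACE

Orientations are given as [roll, pitch, yaw] about the fixed x, y, z axes, in that order (R = Rz(yaw) Ry(pitch) Rx(roll)).
In Python, from workcell import observe, grab_frame, job_done, outline_of, tips_ahead gives the robot as it stands. The module is installed in compiled form; this text tells all that it offers.
- The arm moves only by the tool move_arm, never from a script. Its argument "motion" is a list of rows, each a list of 2 entries, a list of its own where there are three numbers: the shift along the world's x, y, z in mm, then the turn, a rotation vector about the world's x, y, z in rad. A call has 1 to 12 rows; each row is the pose to reach, as a shift and turn from the pose commanded when the call began; what a row does not reach only later rows make up. A row lasts 1/8 s, in which the tool goes at most 62.5 mm and 10.7 degrees, less where a joint would pass 70% of its speed; a pose out of reach is approached as far as the arm can. A call with a gripper value outside its range is refused whole. "jaw" is the finger opening in mm, from 0 to 85.4, set as the call begins (left out, the last holds). The fingers move at their own pace and stop on an object; "grip_force" is the grip in N (left out, the last holds). Time passes only in rows, so rows that repeat a pose let the fingers close. It gives the time, the measured TCP pose, the force and the opening at its end, in the units of the state.
- observe(): the state, without advancing time (a new reading comes with each control period).
- grab_frame(name): name is "scene" or "top" or "wrist"; returns a dict with "frame" (420x560x3 uint8, red, green, blue), "fx", "fy", "cx", "cy" (pixels), "dist" ([k1, k2, p1, p2, k3] as OpenCV has them; the pictures are not rectified), "T" (4x4, takes a point from camera to world coordinates); the wrist camera has in their place "mount" (4x4, takes a point from camera to tool coordinates, whose origin is the TCP and whose axes are the flange's). Camera axes: x right, y down, z forward; pixel columns grow to the right and rows downward; lengths in m; the calibration is good to about 2 mm. A picture is of the moment at which its call begins: read the wrist's pose just before it. There is no depth.
- job_done(): hands the job in, once; it reports no verdict.
Trained networks look in the newest picture that a camera, given by its name, has taken for a name from the list of things; names that differ only in an ending like _2 or _b are one class to them, and where a whole thing is asked for, a point or a joint stands for the part that bears it (a point fixed in the world has none). Each returns a list of dicts, best first, with "score" (0 to 1); they miss things now and then, are a little off and sometimes report something else, mostly with a low value. They report only what shows in the picture. A call takes as long as a camera call.
- outline_of(label, camera): "pixels" (420x560 bool, what is visible of it) and "pixel" ([column, row] in pixels, amid what is visible of it).
The state is a dict: "clock": time; "qpos": joint angles; "qd": joint speeds; "joint_efforts": joint torques, N m; "position": TCP position; "tool_rot": TCP orientation; "force": force on the tool from outside, world axes, zero at the start; "moment": the same for the moment, N m; "grip_width": finger opening in m.
Only numpy, scipy, OpenCV 4.12 (cv2) and the standard library are available. Lean on these libraries where they do the work, as an engineer would, in place of code of your own. Each camera call takes 0.05 s, during which the arm holds its last target.

## Working session

There is one attempt and no reset: what is moved stays moved. The work goes in short steps, Python scripts to look and compute and a tool call to move; the robot and the scene stay as the last step left them, time stands still between calls to the robot, and variables do not carry over. Pictures are saved under pics/ and viewed, and the job is handed in when it is done.

Besides the shell and the picture viewer there is one more tool, called after "Emit:" as name([rows], argument=value, ...), one row to a line, values as JSON. move_arm: Moves the arm, as the interface text tells. Its arguments: {"type":"object","properties":{"motion":{"type":"array"},"jaw":{"type":"number"},"grip_force":{"type":"number"}},"required":["motion"]}

```bash
mkdir -p pics
python3 - <<'E'
from workcell import *
import cv2,numpy as np
s=observe();print(s)
for n in("scene","top","wrist"):
    f=grab_frame(n);cv2.imwrite(f"pics/{n}0.png",f["frame"][:,:,::-1])
    print(n,{k:np.round(v,4).tolist() for k,v in f.items() if k!="frame"})
print(tips_ahead)
E
```

```text
{'clock': 0.0, 'qpos': array([ 1.04779704,  0.52205287, -0.03629378,  1.59995421,  0.02120075,
        1.02108165, -0.11280885]), 'qd': array([ 3.18585842e-04, -1.16388120e-03, -6.24053689e-05, -6.84617632e-04,
        1.78611139e-04,  6.26725196e-04,  1.00921359e-03]), 'joint_efforts': array([-2.13921489e-04, -9.27121639e+01,  1.97964169e+00, -3.69933379e+01,
        1.78242638e-02,  8.01956572e-03, -5.14354213e-05]), 'position': array([ 0.27325849, -0.56178668,  0.25572113]), 'tool_rot': array([-3.14048546e+00,  9.45772003e-05,  4.52750784e-01]), 'force': array([1.06471616, 0.04607251, 0.08277751]), 'moment': array([-0.03090916, -0.04639534, -0.00286838]), 'grip_width': 0.08522297584735242}
scene {'fx': 452.2893, 'fy': 452.2893, 'cx': 275.0067, 'cy': 213.683, 'dist': [-0.1284, 0.0, 0.0, 0.0, 0.0], 'T': [[0.8458, 0.4092, -0.3424, 0.9574], [0.5335, -0.6412, 0.5516, -0.7237], [0.0061, -0.6492, -0.7606, 1.0637], [0.0, 0.0, 0.0, 1.0]]}
top {'fx': 412.7557, 'fy': 412.7557, 'cx': 285.6556, 'cy': 207.2336, 'dist': [-0.114, 0.0, 0.0, 0.0, 0.0], 'T': [[-0.0042, -0.9978, 0.0659, 0.4473], [-1.0, 0.0041, -0.0018, -0.0063], [0.0015, -0.0659, -0.9978, 1.2691], [0.0, 0.0, 0.0, 1.0]]}
wrist {'fx': 351.0523, 'fy': 351.0523, 'cx': 277.9551, 'cy': 205.4532, 'dist': [-0.0483, 0.0, 0.0, 0.0, 0.0], 'mount': [[-0.0007, -0.9646, -0.2637, 0.0665], [1.0, -0.0006, -0.0005, -0.0008], [0.0003, -0.2637, 0.9646, -0.1182], [0.0, 0.0, 0.0, 1.0]]}
0.025
```

View pics/top0.png

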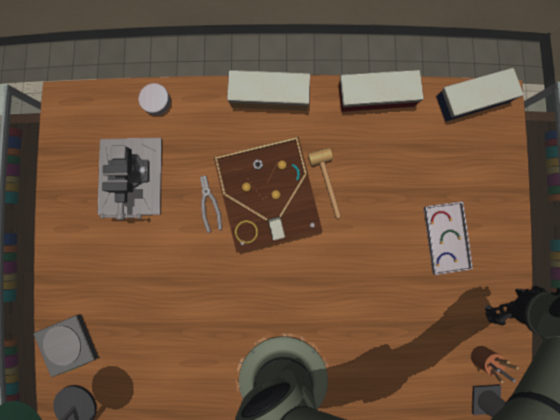

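View pics/scene0.png

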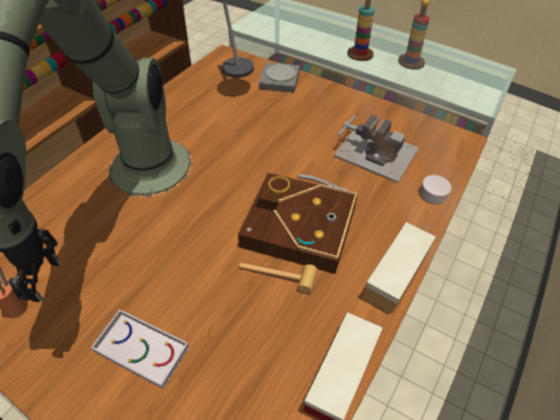

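```bash
cat > h.py <<'E'
from workcell import *
import cv2,numpy as np
def ray(f,px,T):
    K=np.array([[f["fx"],0,f["cx"]],[0,f["fy"],f["cy"]],[0,0,1.]])
    u=cv2.undistortPoints(np.array(px,float).reshape(-1,1,2),K,np.array(f["dist"])).reshape(-1,2)
    d=np.c_[u,np.ones(len(u))]@np.array(T)[:3,:3].T
    return np.array(T)[:3,3],d
def onplane(f,px,z,T=None):
    T=f["T"] if T is None else T
    o,d=ray(f,px,T); return o+d*((z-o[2])/d[:,2])[:,None]
def proj(f,P,T=None):
    T=np.array(f["T"] if T is None else T); K=np.array([[f["fx"],0,f["cx"]],[0,f["fy"],f["cy"]],[0,0,1.]])
    Ti=np.linalg.inv(T); r=cv2.Rodrigues(Ti[:3,:3])[0]
    return cv2.projectPoints(np.array(P,float).reshape(-1,1,3),r,Ti[:3,3],K,np.array(f["dist"]))[0].reshape(-1,2)
def wristT(f,s):
    from scipy.spatial.transform import Rotation as R
    T=np.eye(4);T[:3,:3]=R.from_euler("xyz",s["tool_rot"]).as_matrix();T[:3,3]=s["position"]
    return T@np.array(f["mount"])
def board(p,pts):
    x,y,a=p;pts=np.array(pts,float);c,s=np.cos(a),np.sin(a)
    return np.c_[x+c*pts[:,0]-s*pts[:,1],y+s*pts[:,0]+c*pts[:,1],pts[:,2]]
def inv(p,P):
    x,y,a=p;P=np.array(P,float);c,s=np.cos(a),np.sin(a);d=P[:,:2]-[x,y]
    return np.c_[c*d[:,0]+s*d[:,1],-s*d[:,0]+c*d[:,1]]
E
python3 - <<'E'
from h import *
for n in("top","scene"):
    f=grab_frame(n)
    np.save(f"{n}.npy",f,allow_pickle=True)
    for l in("board","boss1","nut","glass","ring","pliers","mallet"):
        for r in outline_of(l,n)[:4]:
            z=.067 if l not in("board","pliers","mallet") else .062 if l=="board" else .01
            print(n,l,round(r["score"],2),np.round(r["pixel"],1),np.round(onplane(f,r["pixel"],z)[0],3),r["pixels"].sum())
            if l=="board" and r["score"]>.5: np.save(n+"_mask.npy",r["pixels"])
    im=f["frame"][:,:,::-1]
    c=im[130:260,195:345] if n=="top" else im[165:280,230:370]
    cv2.imwrite(f"pics/{n}z.png",cv2.resize(c,None,fx=5,fy=5,interpolation=cv2.INTER_CUBIC)[:600])
E
```

```text
top board 0.68 [269.8 194.5] [0.565 0.038 0.062] 8368
top boss1 0.62 [276.6 196.6] [0.558 0.018 0.067] 55
top boss1 0.54 [203.2 205.5] [0.533 0.233 0.067] 447
top boss1 0.23 [439.9 255.2] [ 0.383 -0.463  0.067] 48
top nut 0.39 [433.3 213.4] [ 0.507 -0.446  0.067] 41
top pliers 0.81 [205.5 207.4] [0.531 0.237 0.01 ] 416
top pliers 0.65 [274.9 195.9] [0.565 0.024 0.01 ] 65
top pliers 0.54 [438.6 210.3] [ 0.519 -0.484  0.01 ] 79
top mallet 0.95 [325.  167.5] [ 0.653 -0.13   0.01 ] 652
scene board 0.8 [296.6 221.6] [0.575 0.011 0.062] 7936
scene boss1 0.55 [320.6 235.7] [ 0.659 -0.001  0.067] 81
scene nut 0.54 [330.6 219.7] [0.655 0.066 0.067] 83
scene glass 0.38 [304.5 245.2] [ 0.637 -0.053  0.067] 13
scene ring 0.37 [140.4 356.9] [ 0.478 -0.539  0.067] 112
scene pliers 0.67 [318. 177.] [0.518 0.252 0.01 ] 167
scene mallet 0.79 [301.3 268.9] [ 0.652 -0.091  0.01 ] 770
```

```bash
ls pics
```

```text
scene0.png
scenez.png
top0.png
topz.png
wrist0.png
```

View pics/topz.png

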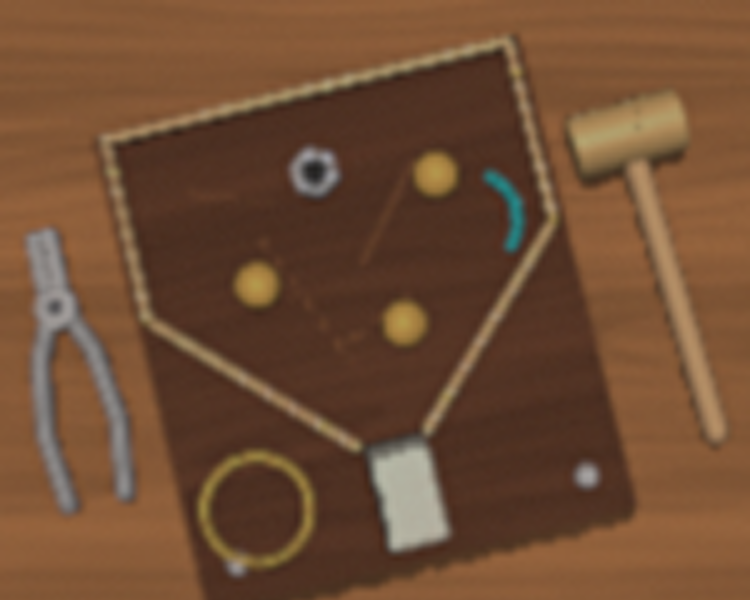

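View pics/scenez.png

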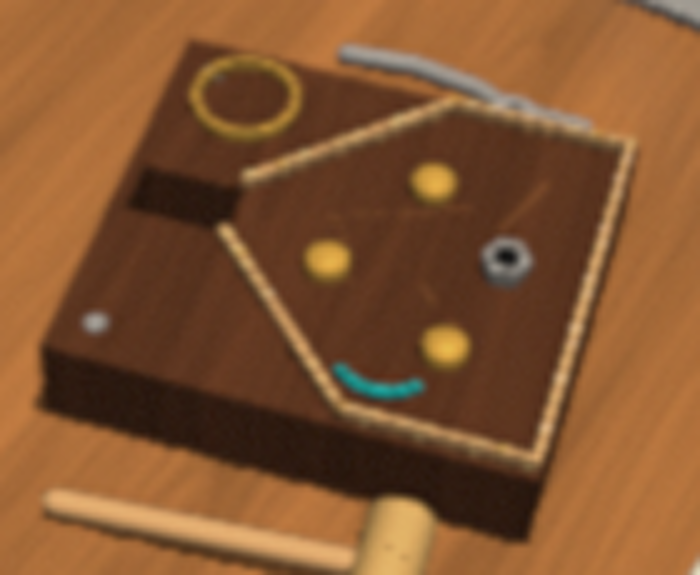

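Run:
```python
from h import *
from scipy.optimize import least_squares
ft=np.load("top.npy",allow_pickle=True).item();fs=np.load("scene.npy",allow_pickle=True).item()
C=np.array([[.1395,.1225,.072],[.1395,-.1225,.072],[.031,.1225,.072],[.031,-.1225,.072]])
pt=np.array([[107,140],[513,43],[147,320],[552,217]])/5+[195,130]-.4
ps=np.array([[632,143],[538,462],[455,103],[343,405]])/5+[230,165]-.4
S=np.array([[-.135,.018,.062],[-.135,-.018,.062]]);
S2=np.array([[-.135,.018,.062],[-.071,-.020,.072],[-.071,.020,.072]]); 
st=np.array([[365,450],[428,435]])/5+[195,130]-.4; G=np.array([[-.072,.0205,.072],[-.072,-.0205,.072]])
sg=np.array([[246,178],[224,228]])/5+[230,165]-.4
def r(p,w):
    a=[]
    if w!="s": a+=[proj(ft,board(p,np.r_[C,G]))-np.r_[pt,st]]
    if w!="t": a+=[proj(fs,board(p,np.r_[C,G]))-np.r_[ps,sg]]
    return np.concatenate(a).ravel()
for w in("t","s","b"):
    o=least_squares(lambda p:r(p,w),[.57,.03,.25]);print(w,np.round(o.x,4),np.round(o.fun,1))
p=o.x;np.save("board.npy",p)
for n,f,o0,z in(("top",ft,[195,130],dict(A=(257,284),B=(404,323),C=(436,174),nut=(314,171),glass=(508,210),ring=(256,508))),("scene",fs,[230,165],dict(A=(434,182),B=(327,259),C=(445,345),nut=(508,259),glass=(380,383),ring=(246,97)))):
    for k,v in z.items():
        P=onplane(f,np.array(v)/5+o0-.4,.068)
        print(n,k,np.round(P[0]*1000),"board",np.round(inv(p,P)[0]*1000))
print("gate",board(p,[[-.071,0,.062]])*1000)
```

```text
t [0.5659 0.0439 0.2392] [-0.   0.4 -0.4 -0.1  0.4 -0.   0.8  0.5 -0.9 -0.2  0.2 -0.6]
s [0.567  0.0429 0.2406] [-0.2  0.1 -0.1 -0.4  0.5 -0.3  0.1  0.6 -0.1  0.  -0.1 -0. ]
b [0.5664 0.0436 0.2399] [ 0.1  0.3 -0.4 -0.3  0.5 -0.2  0.9  0.3 -0.8 -0.3  0.3 -0.8 -0.2 -0.1
 -0.3 -0.7  0.4 -0.5 -0.   0.3 -0.2 -0.2 -0.2 -0.3]
top A [588. 107.  68.] board [36. 57.]
top B [565.  21.  68.] board [ -7. -21.]
top C [653.   2.  68.] board [ 74. -61.]
top nut [655.  74.  68.] board [93.  9.]
top glass [631. -40.  68.] board [ 43. -96.]
top ring [457. 108.  68.] board [-91.  88.]
scene A [586. 107.  68.] board [34. 56.]
scene B [563.  21.  68.] board [ -9. -21.]
scene C [651.   2.  68.] board [ 72. -60.]
scene nut [651.  77.  68.] board [91. 12.]
scene glass [633. -41.  68.] board [ 45. -98.]
scene ring [455. 106.  68.] board [-93.  87.]
gate [[497.42977225  26.68950876  62.        ]]
```

View pics/wrist0.png

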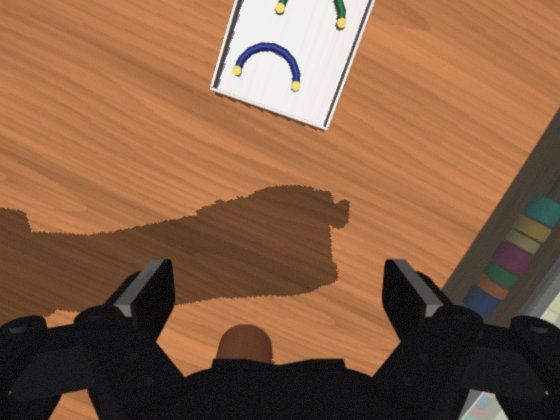

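```bash
cat > plan.py <<'E'
from h import *
p=np.load("board.npy")
# boss board-frame start mm, generates tool poses world (mm, yaw)
def plan(b,step=9,back=34,nest=23,xv=-65,xe=-77,ex=1.5,y1=0):
    x0,y0=b
    xs=np.arange(x0,xv,-.2); ys=y1+(y0-y1)*((xs-xv)/(x0-xv))**ex
    xs=np.r_[xs,np.arange(xv,xe-.1,-.2)];ys=np.r_[ys,np.full(len(xs)-len(ys),y1)]
    th=np.arctan2(-np.gradient(ys),-np.gradient(xs))  # angle of +tool x (opp. to push)
    # tool centre = boss + nest*(cos,sin)
    def tool(x,y,t,d): 
        W=board(p,[[ (x+d*np.cos(t))/1000,(y+d*np.sin(t))/1000,0]])[0]*1000
        return [W[0],W[1],t+p[2]]
    out=[tool(xs[0],ys[0],th[0],back)]
    s=np.r_[0,np.cumsum(np.hypot(np.diff(xs),np.diff(ys)))]
    n=int(np.ceil(s[-1]/step))
    for i in range(n+1):
        k=min(np.searchsorted(s,s[-1]*i/n),len(xs)-1); out.append(tool(xs[k],ys[k],th[k],nest))
    return np.array(out)
def show(b,**k):
    q=plan(b,**k);s=observe()
    print("pos",s["position"]*1000,"yaw",s["tool_rot"][2])
    print("start",q[0]); r=q-q[0]
    for a in r: print(np.round(a[:2]).astype(int).tolist(),round(a[2],2))
E
python3 -c "
from plan import *
show((-8,-21))"
```

```text
pos [ 273.37907561 -562.00262268  256.27794611] yaw 0.4527740430012863
start [ 5.96432480e+02  1.23714204e+01 -2.64561300e-01]
[0, 0] 0.0
[-11, 3] 0.0
[-18, 6] 0.03
[-26, 8] 0.06
[-34, 10] 0.1
[-42, 13] 0.14
[-50, 15] 0.19
[-58, 16] 0.26
[-66, 18] 0.36
[-75, 20] 0.5
[-82, 18] 0.5
```

Emit:
move_arm([
  [[30,53,0],[0,0,-0.06]],
  [[60,106,0],[0,0,-0.13]],
  [[90,160,0],[0,0,-0.2]],
  [[118,210,0],[0,0,-0.26]],
  [[147,261,0],[0,0,-0.33]],
  [[176,313,0],[0,0,-0.4]],
  [[205,364,0],[0,0,-0.46]],
  [[235,418,0],[0,0,-0.53]],
  [[265,470,-20],[0,0,-0.6]],
  [[295,524,-40],[0,0,-0.66]],
  [[323,574,-60],[0,0,-0.717]],
  [[323,574,-80],[0,0,-0.717]],
], jaw=10)

```text
clock: 2.45
position: [0.5977, 0.0172, 0.1753]
tool_rot: [-3.14, -0.0, -0.259]
force: [-0.2, -1.6, 0.2]
grip_width: 0.0101
```

Run:
```python
from h import *
s=observe();print(s["clock"],s["position"],s["tool_rot"],s["grip_width"],s["qpos"],s["force"])
for n in("wrist","scene"):
    f=grab_frame(n);cv2.imwrite(f"pics/{n}1.png",f["frame"][:,:,::-1])
```

```text
2.45 [0.59766198 0.01720009 0.1752512 ] [-3.13957544e+00 -6.34829718e-05 -2.59083163e-01] 0.010069237429450616 [-0.0940732   0.57311625 -0.04715501  1.74697158  0.03240669  0.82144237
 -1.98563962] [-0.19794129 -1.63875475  0.16355391]
```

View pics/wrist1.png

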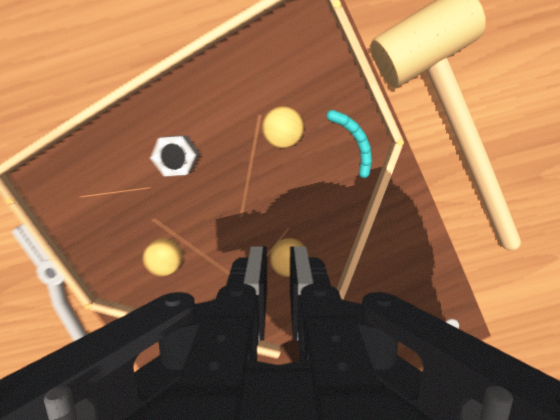

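Run:
```python
from h import *
p=np.load("board.npy")
s=observe();print(s["position"],s["tool_rot"][2])
f=grab_frame("wrist");T=wristT(f,s)
cv2.imwrite("pics/w2.png",f["frame"][:,:,::-1])
for k,v in dict(A=(162,257),C=(283,127),B=(287,257),nut=(173,155),gl1=(331,114),gl2=(364,174),gl3=(361,140)).items():
    P=onplane(f,[v],.067,T)[0];print(k,np.round(P*1000),np.round(inv(p,[P])*1000))
for i,r in enumerate(outline_of("boss1","wrist")): print(r["score"],r["pixel"],inv(p,onplane(f,[r["pixel"]],.067,T))*1000)
```

```text
[0.59550464 0.01282845 0.17423368] -0.26250712431572
A [584. 100.  67.] [[31. 51.]]
C [648.  -4.  67.] [[ 68. -66.]]
B [562.  16.  67.] [[-11. -26.]]
nut [650.  69.  67.] [[87.  5.]]
gl1 [648. -35.  67.] [[ 61. -96.]]
gl2 [605. -47.  67.] [[ 16. -98.]]
gl3 [627. -50.  67.] [[  37. -105.]]
0.91 [271.5, 126.4] [[ 71.78406487 -59.5538735 ]]
0.74 [277.6, 256.0] [[ -7.10015445 -20.48566303]]
0.72 [151.1, 255.4] [[35.70473657 56.79028017]]
```

Emit:
move_arm([
  [[0,0,-40],[0,0,0]],
  [[0,0,-70],[0,0,0]],
  [[0,0,-86],[0,0,0]],
  [[0,0,-86],[0,0,0]],
  [[0,0,-86],[0,0,0]],
])

```text
clock: 3.28
position: [0.5971, 0.0118, 0.0916]
tool_rot: [-3.141, -0.002, -0.265]
force: [0.2, -0.3, -0.1]
grip_width: 0.01
```

Run:
```python
from h import *
s=observe();print(s["clock"],s["position"],s["tool_rot"],s["grip_width"],s["force"])
for n in("wrist","scene"):
    f=grab_frame(n);im=f["frame"][:,:,::-1]
    if n=="scene": im=cv2.resize(im[150:280,220:380],None,fx=4,fy=4,interpolation=cv2.INTER_CUBIC)
    cv2.imwrite(f"pics/{n}3.png",im)
```

```text
3.275 [0.59710363 0.01177937 0.09163323] [-3.14101737e+00 -1.62606111e-03 -2.64627577e-01] 0.01004628859244602 [ 0.15017828 -0.30757311 -0.11166037]
```

View pics/scene3.png

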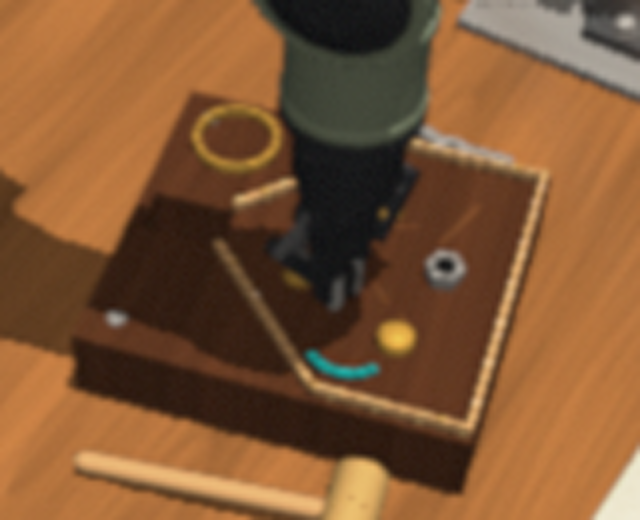

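View pics/wrist3.png

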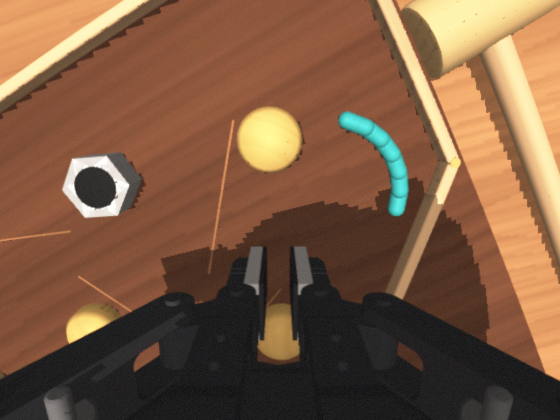

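Emit:
move_arm([
  [[0,0,-3],[0,0,0]],
  [[-11,3,-3],[0,0,0]],
  [[-18,6,-3],[0,0,0.03]],
  [[-26,8,-3],[0,0,0.06]],
  [[-34,10,-3],[0,0,0.1]],
  [[-42,13,-3],[0,0,0.14]],
  [[-50,15,-3],[0,0,0.2]],
  [[-58,16,-3],[0,0,0.28]],
  [[-66,18,-3],[0,0,0.4]],
  [[-70,19,-3],[0,0,0.5]],
])

```text
clock: 4.62
position: [0.5259, 0.0312, 0.0874]
tool_rot: [-3.142, -0.0, 0.241]
force: [0.4, -0.8, 1.2]
grip_width: 0.01
```

Run:
```python
from h import *
p=np.load("board.npy")
s=observe();print(s["clock"],s["position"],s["tool_rot"],inv(p,[s["position"]])*1000,s["force"])
for n in("wrist","scene"):
    f=grab_frame(n);im=f["frame"][:,:,::-1]
    if n=="scene": im=cv2.resize(im[150:280,220:380],None,fx=4,fy=4,interpolation=cv2.INTER_CUBIC)
    cv2.imwrite(f"pics/{n}4.png",im)
```

```text
4.625 [0.52585271 0.03118047 0.08739629] [-3.14154446e+00 -1.10047066e-04  2.41052852e-01] [[-42.32403212  -2.39191297]] [ 0.3847408  -0.76720578  1.21604979]
```

View pics/wrist4.png

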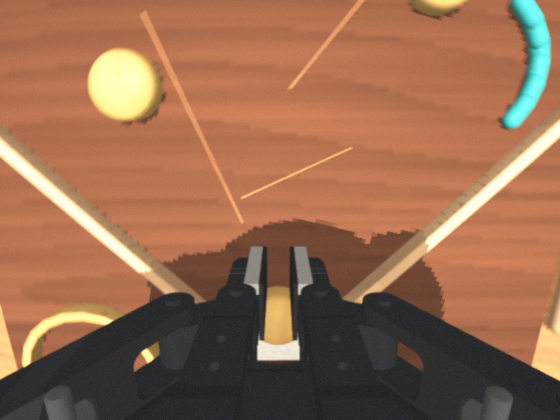

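View pics/scene4.png

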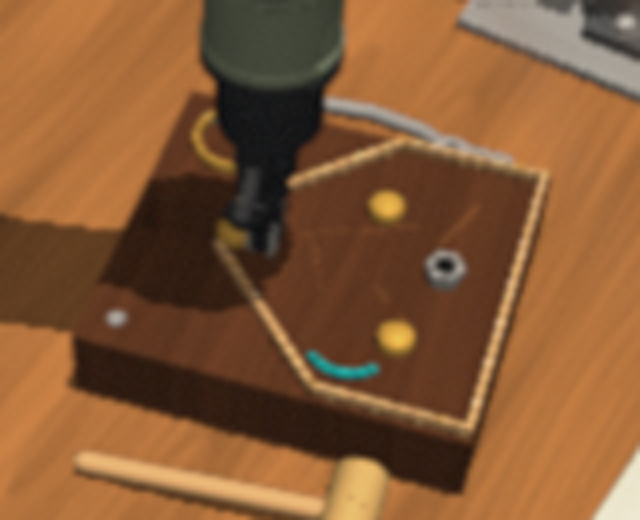

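Emit:
move_arm([
  [[-4,0,0],[0,0,0]],
  [[-8,0,0],[0,0,0]],
  [[-13,-1,0],[0,0,0]],
  [[-13,-1,0],[0,0,0]],
  [[-13,-1,0],[0,0,0]],
])

```text
clock: 5.35
position: [0.5128, 0.0299, 0.0874]
tool_rot: [-3.142, 0.001, 0.236]
force: [-2.0, 0.7, 9.4]
grip_width: 0.0098
```

Run:
```python
from h import *
p=np.load("board.npy")
s=observe();print(s["clock"],s["position"],s["tool_rot"],inv(p,[s["position"]])*1000,s["force"])
for n in("wrist","scene"):
    f=grab_frame(n);im=f["frame"][:,:,::-1]
    if n=="scene": im=cv2.resize(im[150:280,220:380],None,fx=4,fy=4,interpolation=cv2.INTER_CUBIC)
    cv2.imwrite(f"pics/{n}5.png",im)
```

```text
5.35 [0.51280068 0.02993711 0.08736646] [-3.14159043e+00  1.00253202e-03  2.35530348e-01] [[-55.29765544  -0.49806528]] [-1.98519273  0.69096123  9.36704914]
```

View pics/wrist5.png

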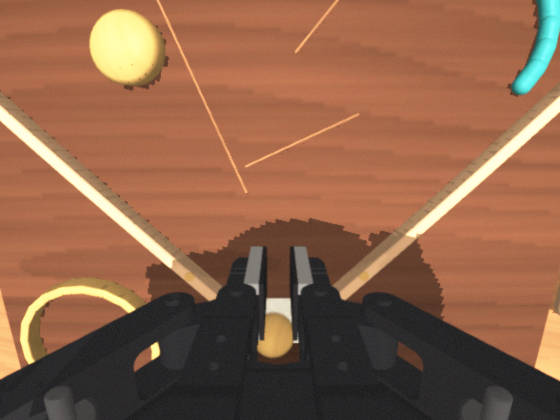

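View pics/scene5.png

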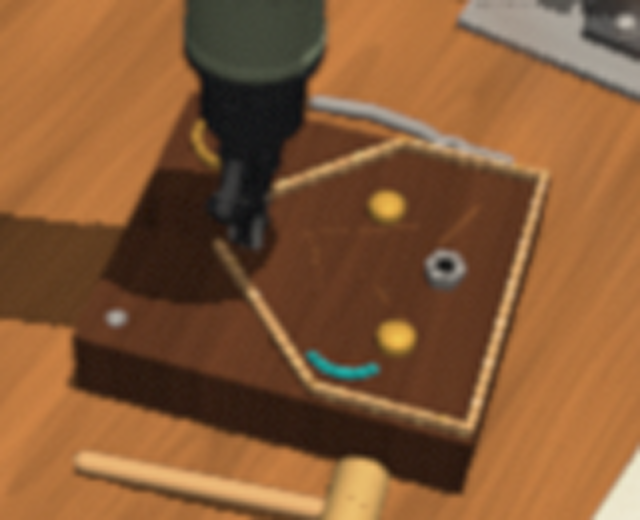

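Emit:
move_arm([
  [[0,0,5],[0,0,0]],
  [[0,0,20],[0,0,0]],
  [[20,5,45],[0,0,0]],
  [[40,10,75],[0,0,0]],
  [[40,10,80],[0,0,0]],
])

```text
clock: 6.08
position: [0.555, 0.0404, 0.1698]
tool_rot: [3.141, -0.004, 0.236]
force: [-0.2, 0.5, -0.1]
grip_width: 0.01
```

```bash
cat > look.py <<'E'
from h import *
import sys
p=np.load("board.npy")
s=observe();print(s["clock"],s["position"],s["tool_rot"],inv(p,[s["position"]])*1000,s["force"])
for n in("scene","wrist"):
    f=grab_frame(n);im=f["frame"][:,:,::-1]
    if n=="scene": im=cv2.resize(im[150:280,220:380],None,fx=4,fy=4,interpolation=cv2.INTER_CUBIC)
    cv2.imwrite(f"pics/{n}{sys.argv[1]}.png",im)
T=wristT(f,s)
for l in ("boss1","nut","glass"):
  for r in outline_of(l,"wrist")[:4]: print(l,r["score"],r["pixel"],inv(p,onplane(f,[r["pixel"]],.067,T))*1000)
E
python3 look.py 6
```

```text
6.075 [0.55502719 0.04040436 0.1698144 ] [ 3.14149326 -0.00369582  0.23568027] [[-11.79335489  -0.3650627 ]] [-0.22961584  0.46665806 -0.07506712]
boss1 0.86 [275.6, 311.8] [[-84.20859099   2.55726758]]
boss1 0.57 [379.4, 76.9] [[ 74.05888515 -60.78182281]]
boss1 0.55 [189.0, 143.1] [[35.15427812 55.96062323]]
nut 0.76 [264.2, 44.0] [[92.55205534  8.06669266]]
glass 0.57 [437.4, 124.2] [[ 46.32451043 -98.94996186]]
```

View pics/wrist6.png

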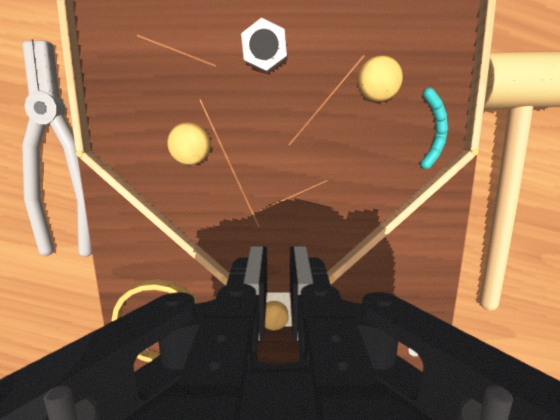

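View pics/scene6.png

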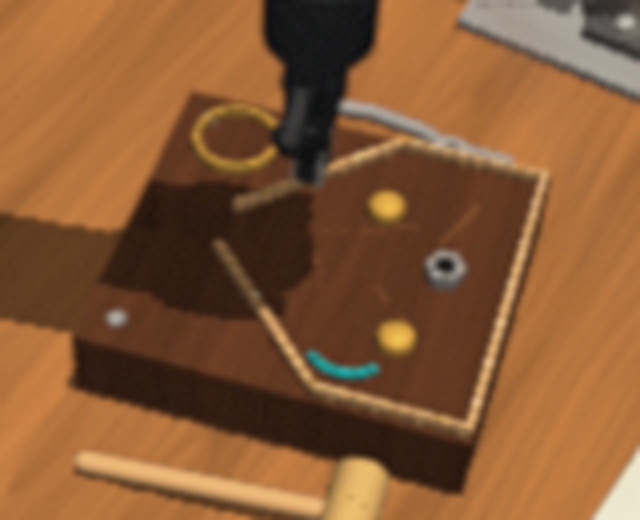

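```bash
python3 -c "
from plan import *
show((35,56.3),step=11,xe=-66)
print('-');show((73.5,-60.5),step=12,xe=-66)"
```

```text
pos [552.57867157  39.73224032 166.72897403] yaw 0.2356223178186163
start [607.04069262 134.04240056   0.94097417]
[0, 0] 0.0
[-6, -9] 0.0
[-13, -18] -0.02
[-19, -26] -0.04
[-25, -35] -0.07
[-31, -44] -0.1
[-38, -52] -0.13
[-45, -60] -0.17
[-52, -68] -0.22
[-59, -76] -0.27
[-67, -84] -0.34
[-75, -91] -0.45
[-82, -101] -0.7
-
pos [552.57867157  39.73224032 166.72897403] yaw 0.2356223178186163
start [ 6.84221569e+02 -9.07651821e+00 -3.39952345e-01]
[0, 0] 0.0
[-10, 4] 0.0
[-21, 8] 0.02
[-33, 12] 0.04
[-44, 16] 0.05
[-55, 19] 0.08
[-66, 23] 0.1
[-78, 26] 0.13
[-89, 29] 0.15
[-101, 32] 0.19
[-112, 34] 0.22
[-124, 37] 0.27
[-136, 38] 0.32
[-147, 40] 0.4
[-160, 42] 0.58
```

Emit:
move_arm([
  [[18,32,0],[0,0,0.18]],
  [[36,64,0],[0,0,0.36]],
  [[50,86,0],[0,0,0.54]],
  [[54.5,94,0],[0,0,0.705]],
  [[54.5,94,-10],[0,0,0.705]],
  [[54.5,94,-40],[0,0,0.705]],
  [[54.5,94,-65],[0,0,0.705]],
  [[54.5,94,-79],[0,0,0.705]],
  [[54.5,94,-79],[0,0,0.705]],
  [[54.5,94,-79],[0,0,0.705]],
])

```text
clock: 7.58
position: [0.6077, 0.1336, 0.0882]
tool_rot: [3.141, 0.0, 0.938]
force: [-0.0, 0.1, -0.3]
grip_width: 0.0097
```

```bash
python3 look.py 7
```

```text
7.575 [0.60773832 0.13358964 0.08817844] [3.14149757e+00 3.08693330e-04 9.38483864e-01] [[61.5517714  77.62501009]] [-0.02227319  0.05851723 -0.33868787]
boss1 0.7 [277.0, 340.6] [[32.95431642 55.42278556]]
nut 0.88 [447.5, 305.2] [[96.53402036  7.6899742 ]]
glass 0.26 [344.5, 221.0] [[95.73990235 71.23921839]]
```

View pics/wrist7.png

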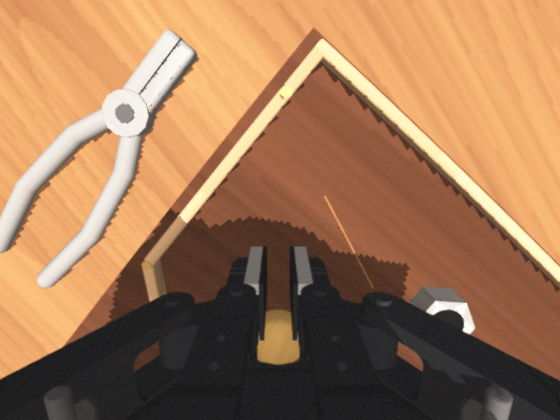

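Emit:
move_arm([
  [[-6,-9,0],[0,0,0]],
  [[-13,-18,0],[0,0,-0.02]],
  [[-19,-26,0],[0,0,-0.04]],
  [[-25,-35,0],[0,0,-0.07]],
  [[-31,-44,0],[0,0,-0.1]],
  [[-38,-52,0],[0,0,-0.13]],
  [[-45,-60,0],[0,0,-0.17]],
  [[-52,-68,0],[0,0,-0.22]],
  [[-59,-76,0],[0,0,-0.28]],
  [[-67,-84,0],[0,0,-0.38]],
  [[-73,-91,0],[0,0,-0.5]],
  [[-73,-91,0],[0,0,-0.5]],
])

```text
clock: 9.32
position: [0.5345, 0.0425, 0.0884]
tool_rot: [3.141, 0.0, 0.439]
force: [-0.2, 0.1, 0.6]
grip_width: 0.0107
```

```bash
python3 look.py 8
```

```text
9.325 [0.53453996 0.0424618  0.08840992] [3.14118261e+00 2.65522290e-04 4.39499054e-01] [[-31.20481628   6.50188165]] [-0.24334963  0.09017748  0.64451176]
boss1 0.84 [506.7, 56.3] [[ 71.15064479 -60.61358222]]
boss1 0.63 [277.6, 317.0] [[-55.14525667   2.77930096]]
boss1 0.6 [264.0, 351.9] [[-74.89703569   5.32620297]]
glass 0.58 [545.8, 191.7] [[ 24.49283546 -96.22874101]]
```

View pics/wrist8.png

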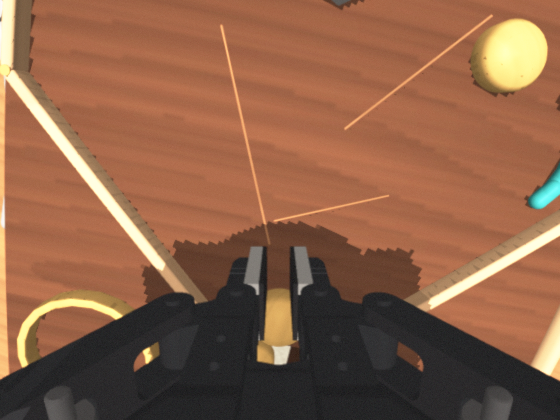

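View pics/scene8.png

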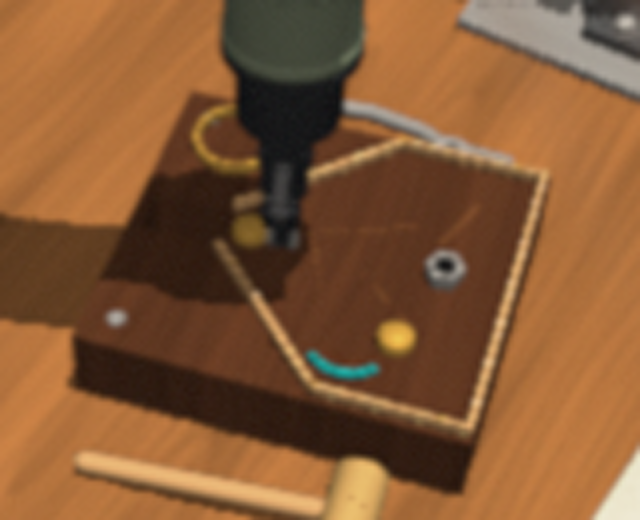

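Emit:
move_arm([
  [[-5,-5,0],[0,0,-0.1]],
  [[-10,-9,0],[0,0,-0.2]],
  [[-17,-11,0],[0,0,-0.2]],
  [[-22.5,-12,0],[0,0,-0.2]],
  [[-22.5,-12,0],[0,0,-0.2]],
  [[-22.5,-12,0],[0,0,-0.2]],
])

```text
clock: 10.32
position: [0.5126, 0.0311, 0.0883]
tool_rot: [-3.141, -0.0, 0.242]
force: [0.8, -0.7, -0.0]
grip_width: 0.0098
```

```bash
python3 look.py 9
```

```text
10.325 [0.51260487 0.03109102 0.08834007] [-3.14148938e+00 -2.62794364e-04  2.41608018e-01] [[-55.2136425    0.66932769]] [ 0.78728523 -0.667677   -0.03280926]
boss1 0.95 [277.7, 329.5] [[-86.11926428   1.6263355 ]]
boss1 0.81 [276.4, 305.3] [[-73.5092007    2.21959601]]
glass 0.93 [541.7, 46.7] [[ 35.66915006 -98.70824651]]
```

View pics/wrist9.png

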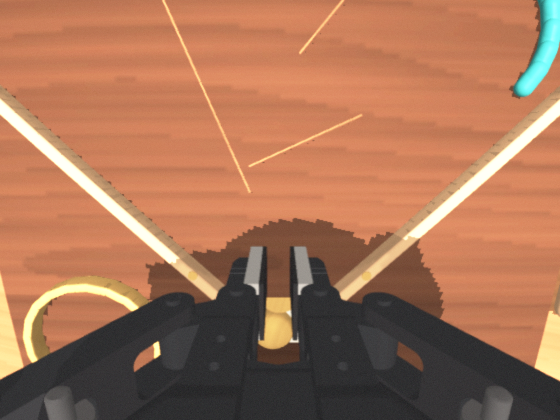

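View pics/scene9.png

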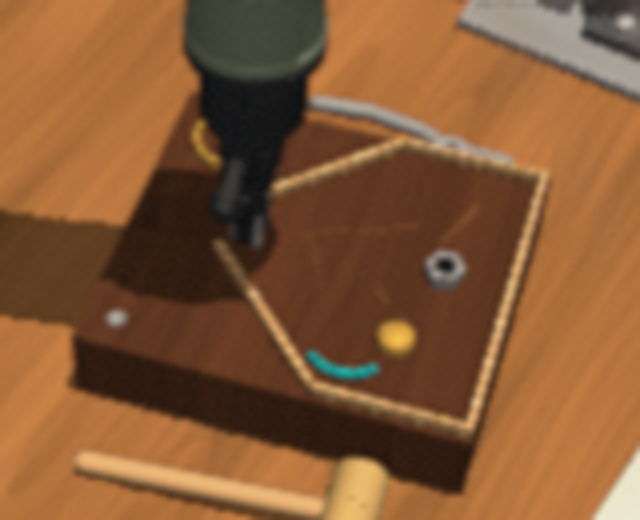

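Emit:
move_arm([
  [[0,0,5],[0,0,0]],
  [[0,0,20],[0,0,0]],
  [[20,5,45],[0,0,0]],
  [[40,10,75],[0,0,0]],
  [[40,10,80],[0,0,0]],
  [[40,10,80],[0,0,0]],
])

```text
clock: 11.32
position: [0.5521, 0.0408, 0.1688]
tool_rot: [3.141, -0.0, 0.241]
force: [0.3, -0.7, -0.2]
grip_width: 0.0099
```

```bash
python3 look.py 10; python3 -c "
from plan import *
show((73.5,-60.5),step=12,xe=-66)"
```

```text
11.325 [0.55207451 0.04082198 0.16877959] [ 3.14146573e+00 -4.04283530e-04  2.40657355e-01] [[-14.56221557   0.74224688]] [ 0.2665881  -0.68866279 -0.20242497]
boss1 0.79 [381.1, 75.7] [[ 71.8302542  -59.86163273]]
boss1 0.62 [277.8, 294.6] [[-73.08961232   1.72984823]]
nut 0.6 [265.9, 40.2] [[91.24396312  8.63601361]]
nut 0.42 [42.6, 130.0] [[ 40.81099696 149.61102518]]
glass 0.58 [437.3, 124.8] [[ 43.38949217 -96.98074661]]
pos [551.89604568  40.87001266 167.80091015] yaw 0.2407665570407509
start [ 6.84221569e+02 -9.07651821e+00 -3.39952345e-01]
[0, 0] 0.0
[-10, 4] 0.0
[-21, 8] 0.02
[-33, 12] 0.04
[-44, 16] 0.05
[-55, 19] 0.08
[-66, 23] 0.1
[-78, 26] 0.13
[-89, 29] 0.15
[-101, 32] 0.19
[-112, 34] 0.22
[-124, 37] 0.27
[-136, 38] 0.32
[-147, 40] 0.4
[-160, 42] 0.58
```

View pics/wrist10.png

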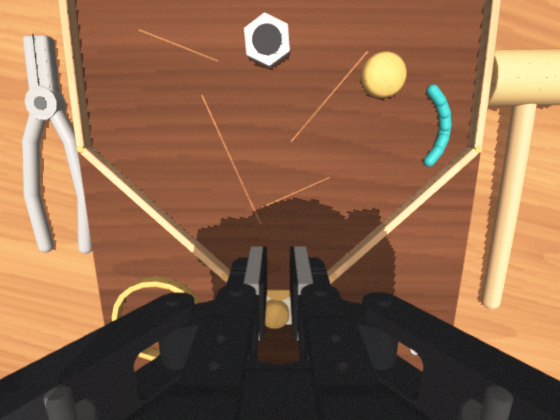

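Run:
```python
from h import *
p=np.load("board.npy")
s=observe();f=grab_frame("wrist");T=wristT(f,s)
im=f["frame"][:,:,::-1]
a=cv2.resize(im[240:380,220:340],(480,560),interpolation=cv2.INTER_CUBIC)
g=grab_frame("top")["frame"][:,:,::-1]
b=cv2.resize(g[205:250,255:300],(300,300),interpolation=cv2.INTER_CUBIC)
c=np.zeros((560,780,3),np.uint8);c[:,:480]=a;c[:300,480:]=b;cv2.imwrite("pics/z10.png",c)
for z in(.062,.030,.016): print(z,np.round(inv(p,onplane(f,[[277,294],[276,314],[277,290]],z,T))*1000))
for z in(.062,.008): print(z,np.round(proj(f,board(p,[[-.071,.018,z],[-.071,-.018,z],[-.135,.018,z],[-.135,-.018,z]]),T)))
```

```text
0.062 [[-75.   2.]
 [-92.   3.]
 [-72.   2.]]
0.03 [[ -93.    3.]
 [-112.    3.]
 [ -90.    3.]]
0.016 [[-101.    3.]
 [-121.    3.]
 [ -97.    3.]]
0.062 [[255. 289.]
 [306. 289.]
 [257. 364.]
 [304. 364.]]
0.008 [[259. 258.]
 [301. 258.]
 [260. 323.]
 [300. 323.]]
```

View pics/z10.png

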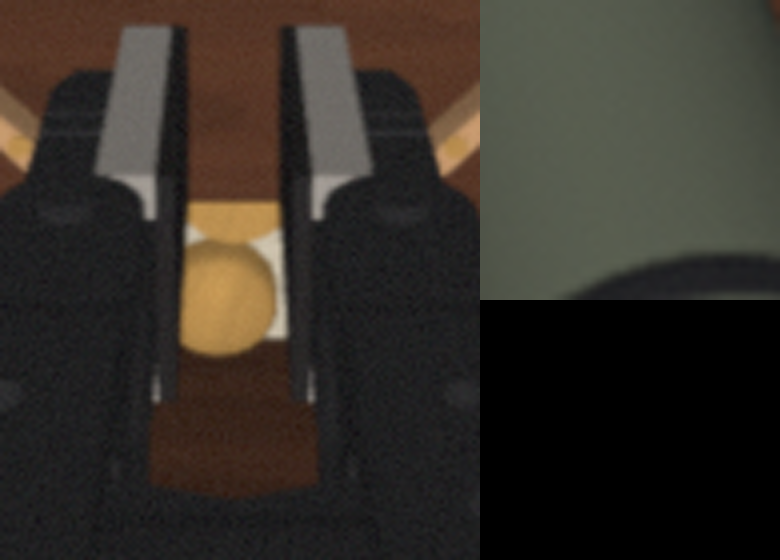

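Emit:
move_arm([
  [[45,-17,0],[0,0,-0.15]],
  [[90,-34,0],[0,0,-0.3]],
  [[125,-47,0],[0,0,-0.45]],
  [[132,-50,0],[0,0,-0.58]],
  [[132,-50,-10],[0,0,-0.58]],
  [[132,-50,-40],[0,0,-0.58]],
  [[132,-50,-65],[0,0,-0.58]],
  [[132,-50,-79],[0,0,-0.58]],
  [[132,-50,-79],[0,0,-0.58]],
  [[132,-50,-79],[0,0,-0.58]],
])

```text
clock: 12.92
position: [0.6843, -0.0089, 0.0894]
tool_rot: [-3.141, -0.0, -0.338]
force: [0.2, -0.1, -0.4]
grip_width: 0.0097
```

```bash
python3 look.py 11
```

```text
12.925 [ 0.68429871 -0.00890905  0.0894037 ] [-3.14143936e+00 -1.26213131e-04 -3.37774974e-01] [[102.05667958 -78.98508385]] [ 0.18093345 -0.09549667 -0.43729247]
boss1 0.73 [488.7, 188.8] [[  83.31362132 -171.17226162]]
boss1 0.72 [276.2, 341.8] [[ 70.33989761 -56.66609958]]
nut 0.57 [145.1, 357.6] [[96.79404909  1.29503486]]
glass 0.58 [397.3, 350.6] [[  34.35544218 -101.98110891]]
glass 0.22 [278.5, 341.2] [[ 70.02846258 -57.74980803]]
```

View pics/wrist11.png

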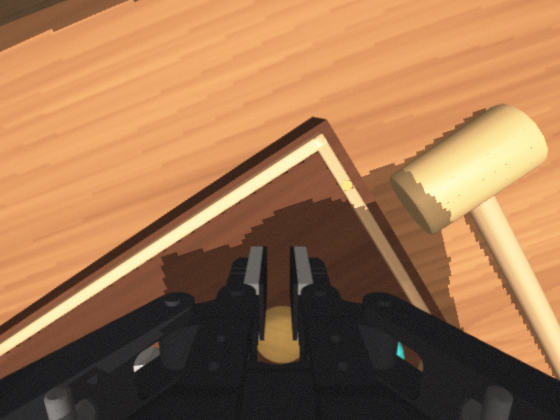

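View pics/scene11.png

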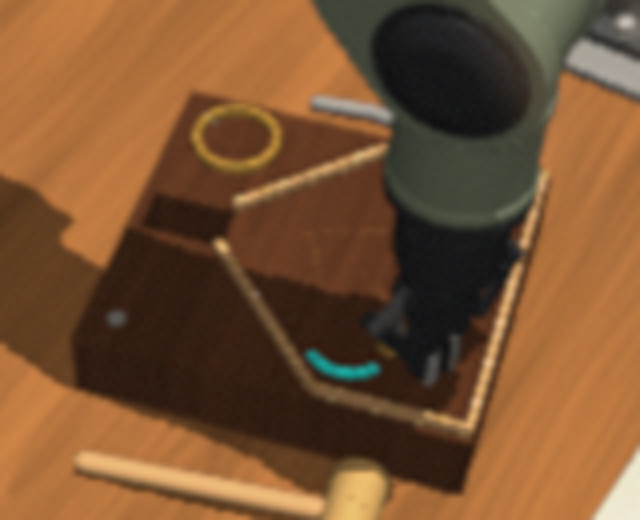

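Emit:
move_arm([
  [[-10,4,-1],[0,0,0]],
  [[-21,8,-1],[0,0,0.02]],
  [[-33,12,-1],[0,0,0.04]],
  [[-44,16,-1],[0,0,0.05]],
  [[-55,19,-1],[0,0,0.08]],
  [[-66,23,-1],[0,0,0.1]],
  [[-78,26,-1],[0,0,0.13]],
  [[-89,29,-1],[0,0,0.16]],
  [[-101,32,-1],[0,0,0.2]],
  [[-112,34,-1],[0,0,0.24]],
  [[-124,37,-1],[0,0,0.29]],
  [[-124,37,-1],[0,0,0.29]],
])

```text
clock: 14.68
position: [0.5597, 0.0282, 0.0884]
tool_rot: [-3.141, 0.0, -0.048]
force: [-0.3, -0.0, 0.8]
grip_width: 0.0104
```

```bash
python3 look.py 12
```

```text
14.675 [0.55968495 0.0281661  0.08837519] [-3.14148630e+00  4.19237812e-04 -4.77529673e-02] [[-10.17723877 -13.35959339]] [-0.26787513 -0.02720977  0.82676241]
boss1 0.65 [277.7, 321.9] [[-35.9703197   -4.82991067]]
nut 0.81 [143.0, 44.2] [[90.74110977  9.85316816]]
glass 0.69 [449.2, 84.3] [[ 44.27102789 -97.13634047]]
```

View pics/wrist12.png

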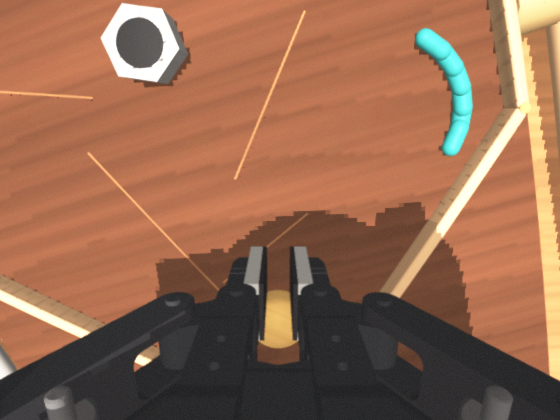

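View pics/scene12.png

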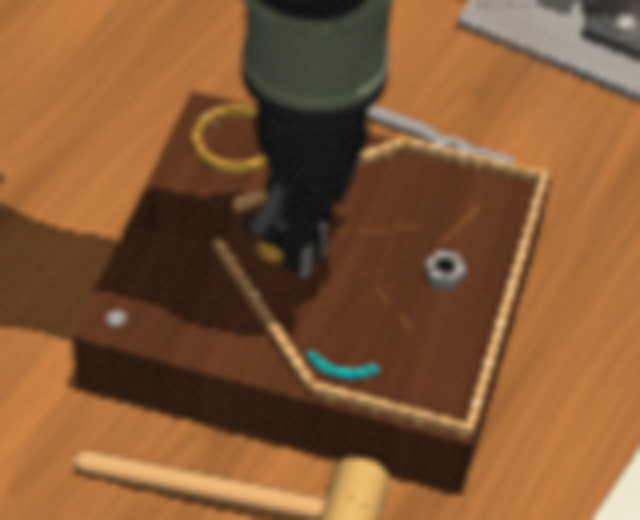

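Emit:
move_arm([
  [[-10,1,0],[0,0,0.04]],
  [[-20,3,0],[0,0,0.12]],
  [[-29,4,0],[0,0,0.21]],
  [[-36,5,0],[0,0,0.29]],
  [[-42,3.5,0],[0,0,0.29]],
  [[-47,2,0],[0,0,0.29]],
  [[-47,2,0],[0,0,0.29]],
  [[-47,2,0],[0,0,0.29]],
])

```text
clock: 15.92
position: [0.5136, 0.03, 0.0883]
tool_rot: [3.142, -0.0, 0.24]
force: [-0.0, -0.3, -1.0]
grip_width: 0.01
```

```bash
python3 look.py 13
```

```text
15.925 [0.51358661 0.03000754 0.08831284] [ 3.14155189e+00 -1.77180561e-04  2.40344135e-01] [[-54.51750185  -0.61641361]] [-0.04989303 -0.33675939 -0.95595335]
boss1 0.82 [273.2, 334.2] [[-87.92933927   2.45378327]]
boss1 0.82 [276.4, 310.6] [[-75.50774844   0.95760381]]
nut 0.48 [282.2, 156.3] [[-6.10097211 -1.44975693]]
glass 0.58 [539.4, 47.7] [[ 35.84353599 -99.2292382 ]]
```

View pics/wrist13.png

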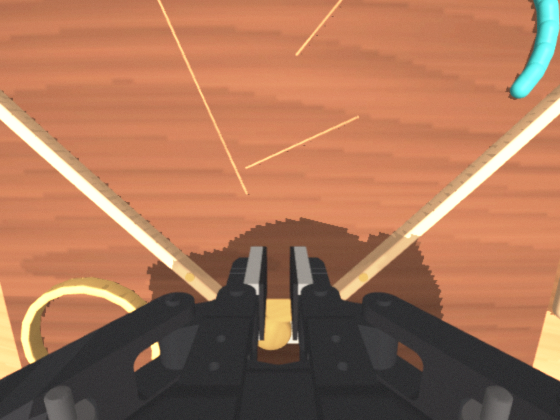

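Lift, pull clear, and look from above.

Emit:
move_arm([
  [[0,0,5],[0,0,0]],
  [[0,0,20],[0,0,0]],
  [[20,5,45],[0,0,0]],
  [[40,10,80],[0,0,0]],
  [[10,0,125],[0,0,0]],
  [[-30,-10,150],[0,0,0]],
  [[-60,-15,150],[0,0,0]],
  [[-60,-15,150],[0,0,0]],
  [[-60,-15,150],[0,0,0]],
])

```text
clock: 17.3
position: [0.454, 0.0151, 0.2391]
tool_rot: [3.141, -0.001, 0.241]
force: [0.0, -0.0, 0.4]
grip_width: 0.0096
```

```bash
python3 look.py 14
```

```text
17.3 [0.45399725 0.015095   0.23907211] [ 3.14144000e+00 -1.36042086e-03  2.40787217e-01] [[-115.94364115   -0.94137967]] [ 0.00812987 -0.00295435  0.38193116]
boss1 0.91 [280.7, 156.2] [[-86.56920617  -2.31491314]]
boss1 0.85 [268.9, 184.3] [[-110.26565096    7.58922142]]
boss1 0.62 [265.9, 144.5] [[-76.9741687    9.83844336]]
boss1 0.21 [472.5, 89.3] [[ -32.20263644 -156.03632595]]
glass 0.73 [403.7, 10.3] [[ 24.80537709 -95.49423355]]
```

View pics/wrist14.png

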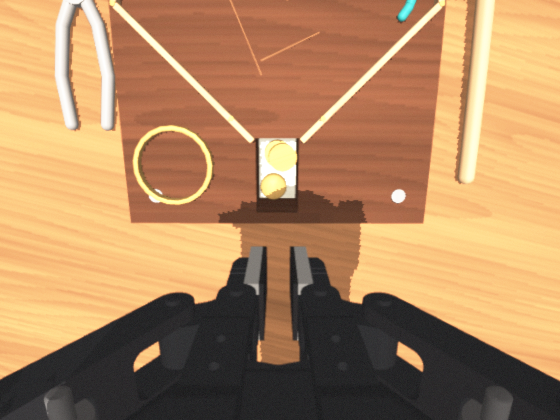

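View pics/scene14.png

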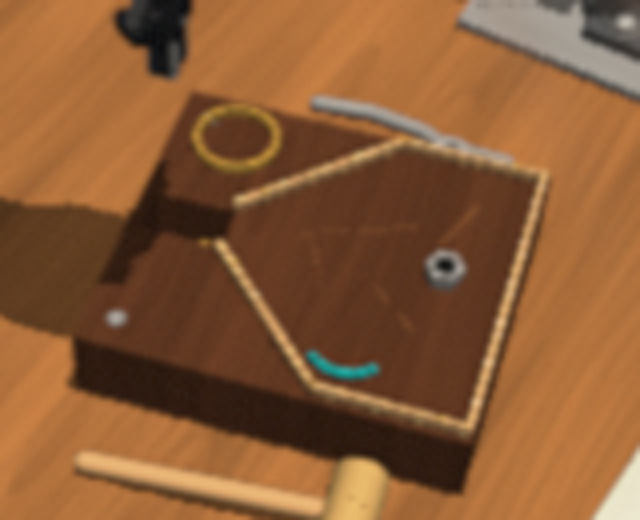

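Run:
```python
from h import *
p=np.load("board.npy")
s=observe();f=grab_frame("wrist");T=wristT(f,s)
a=cv2.resize(f["frame"][125:215,235:325,::-1],(540,540),interpolation=cv2.INTER_CUBIC)
fs=grab_frame("scene");g=fs["frame"][195:225,250:290,::-1]
b=cv2.resize(g,(240,180),interpolation=cv2.INTER_CUBIC)
c=np.zeros((540,780,3),np.uint8);c[:,:540]=a;c[:180,540:]=b;cv2.imwrite("pics/z14.png",c)
px=[220+208/4-.4,150+242/4-.4]
for z in(.062,.05,.04,.03,.02): print(z,np.round(inv(p,onplane(fs,[px],z))*1000))
for r in outline_of("boss1","scene"): print(r["score"],r["pixel"])
```

```text
0.062 [[-82. -15.]]
0.05 [[-85.  -6.]]
0.04 [[-88.   3.]]
0.03 [[-91.  11.]]
0.02 [[-93.  19.]]
```

View pics/z14.png

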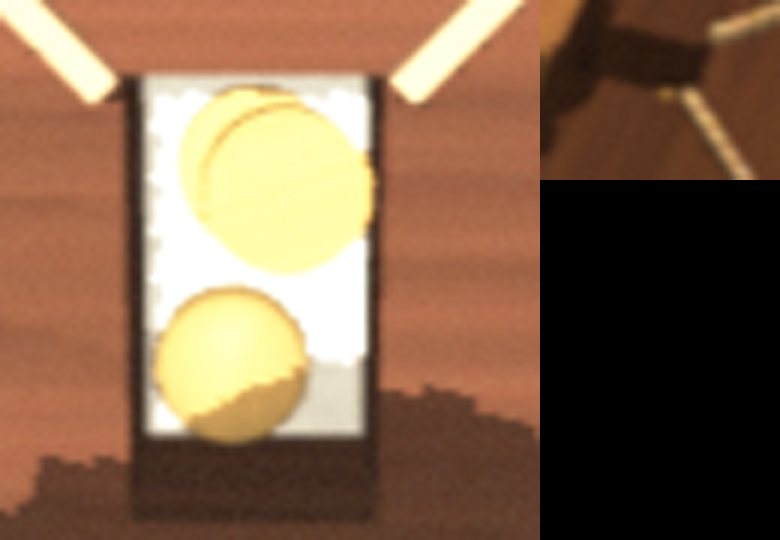

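Run:
```python
from h import *
p=np.load("board.npy")
s=observe();f=grab_frame("wrist");T=wristT(f,s)
t=np.linspace(0,2*np.pi,60,endpoint=False)
def size(cx,cy,z):
    q=proj(f,board(p,np.c_[cx+.013*np.cos(t),cy+.013*np.sin(t),0*t+z]),T); return q[:,0].min(),q[:,0].max(),q[:,1].min(),q[:,1].max()
def px(u,v): return 235+u/6-.4,125+v/6-.4
for n,(u0,u1,v0,v1) in dict(C=(198,375,100,274),B=(155,308,286,444)).items():
    c=px((u0+u1)/2,(v0+v1)/2);print(n,"w,h px",(u1-u0)/6,(v1-v0)/6)
    for z in(.012,.02,.026,.032,.04,.05,.06):
        b=inv(p,onplane(f,[c],z,T))[0];q=size(*b,z);print(z,np.round(b*1000,1),np.round([q[1]-q[0],q[3]-q[2]],1))
f2=f["frame"];print(proj(f,board(p,[[-.071,.018,.062],[-.071,-.018,.062],[-.135,.018,.062],[-.135,-.018,.062],[-.071,.018,.008],[-.071,-.018,.008],[-.135,.018,.008],[-.135,-.018,.008]]),T).round(1).tolist(),px(132,80),px(375,435))
```

```text
C w,h px 29.5 29.0
0.012 [-93.9  -4.2] [26.5 26.5]
0.02 [-92.9  -4.1] [27.2 27.2]
0.026 [-92.1  -4. ] [27.7 27.7]
0.032 [-91.3  -3.9] [28.2 28.2]
0.04 [-90.3  -3.9] [28.9 28.9]
0.05 [-89.1  -3.7] [29.8 29.8]
0.06 [-87.8  -3.6] [30.8 30.8]
B w,h px 25.5 26.333333333333332
0.012 [-123.6    4.9] [26.  25.4]
0.02 [-121.9    4.8] [26.6 26. ]
0.026 [-120.6    4.7] [27.1 26.5]
0.032 [-119.3    4.6] [27.6 27. ]
0.04 [-117.6    4.5] [28.3 27.7]
0.05 [-115.5    4.3] [29.2 28.6]
0.06 [-113.3    4.2] [30.2 29.5]
[[256.3, 135.8], [299.9, 135.8], [257.4, 210.2], [298.7, 210.2], [259.6, 131.8], [296.5, 131.8], [260.4, 195.6], [295.7, 195.6]] (256.6, 137.93333333333334) (297.1, 197.1)
```

Emit:
move_arm([
  [[0,0,0],[0,0,0]],
  [[0,0,0],[0,0,0]],
  [[0,0,0],[0,0,0]],
  [[0,0,0],[0,0,0]],
  [[0,0,0],[0,0,0]],
  [[0,0,0],[0,0,0]],
])

```text
clock: 18.5
position: [0.4534, 0.015, 0.2383]
tool_rot: [-3.142, -0.0, 0.241]
force: [-0.0, -0.3, 0.1]
grip_width: 0.0103
```

```bash
python3 look.py 15
python3 - <<'E'
from h import *
p=np.load("board.npy")
a=cv2.imread("pics/wrist14.png").astype(int);b=cv2.imread("pics/wrist15.png").astype(int)
print("slot diff",abs(a-b)[130:200,250:305].mean(), "deck diff",abs(a-b)[20:120,150:380].mean())
f=grab_frame("scene");c=cv2.imread("pics/scene0.png").astype(int)
d=abs(f["frame"][:,:,::-1].astype(int)-c)
for n,x in dict(nut=(331,217),glass=(306,241),ring=(279,184),mallet=(307,278),pliers=(320,181)).items(): print(n,d[x[1]-7:x[1]+7,x[0]-10:x[0]+10].mean().round(1))
print(outline_of("nut","scene")[0]["pixel"])
job_done()
E
```

```text
18.5 [0.45342359 0.01496587 0.23831636] [-3.14157674e+00 -5.28354663e-05  2.40711481e-01] [[-116.53154721   -0.93048964]] [-0.0126864  -0.2511866   0.13375197]
boss1 0.98 [271.9, 186.0] [[-112.37997694    5.0903086 ]]
boss1 0.89 [280.5, 155.7] [[-86.86912621  -2.10572653]]
nut 0.39 [280.4, 102.7] [[-44.70213001  -1.94833161]]
glass 0.47 [404.1, 5.3] [[ 27.24681487 -95.20073189]]
slot diff 6.421298701298701 deck diff 3.9172463768115944
nut 3.3
glass 3.9
ring 3.5
mallet 5.5
pliers 4.8
[300.7, 222.5]
the job is handed in; nothing more can be done
```

All three bosses are in the slot, and I handed the job in at about 18.5 s of the 67 s. I swept each one with the fingertips held 10 mm apart, along a curve through the gate and over its edge. None was lifted.

**Bosses in the slot:** In the last wrist pictures one boss lies flat near the far end and one near the gate. The third rests on top of that one, apparently dome down, with its upper face about 30–40 mm above the counter, so below the 62 mm deck. It may be slightly tilted. They showed no clear movement over the last 1.2 s, although the slot pixels differed a little more than the bare deck (6.4 against 3.9).

**Bystanders:** Around the nut, glass, ring, mallet and pliers the scene picture differs only slightly from the first one (mean pixel difference 3–6). I did not compare the tray, its bangle halves or the vise.

**Forces:** The highest wrist force I read was about 9 N upward at the end of the first push. This was probably the fingertips touching the deck, so I kept them about 1 mm higher after that. The fingers touched nothing at hand-in.

**Detector disagreements:**
- In the last wrist picture the boss detector found only two of the three; it had reported all three just before.
- After the lift it found no bosses in the scene picture.
- In the last pictures the nut detector gave wrong places, so I rely on the picture comparison for the nut.

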